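# Sieve the square nuts out of the conduit couplings

### The arm

A 7-joint arm with a two-finger parallel gripper is mounted at the origin on the work surface. World frame = base frame: x ahead of the robot, y to its left, z up, the work surface at z = 0. Lengths are in m, angles in rad, forces in N, time in s.
With the tool pointing down it reaches from about 0.4 to 0.85 m from the base axis. Payload 10.4 kg.
Tool frame: the origin (TCP) lies between the finger pads; the fingertips stand 22 mm ahead of it and the grasp point (between the pads) lies 3 mm ahead of it; z points along the fingers, y is the line along which they close (so a half turn about z gives the same grasp; the last joint's range is limited). The gripper opens to 85 mm and grips with 20 to 120 N. Pads are 22 mm wide; open, the fingers measure 114 mm over their backs; the gripper's body (76 mm by 85 mm) begins 54 mm behind the grasp point. The pads swing forward as they close: fully open they stand 13 mm farther back than shut.
Start: joints at [-1.232, 0.332, -0.065, 1.46, 0.022, 1.35, -0.088], TCP at [0.221, 0.585, 0.253] pointing down, gripper open.
Joint ranges: [-2.6, 2.6], [-0.5, 2.12], [-1.47, 1.34], [0.16, 2.42], [-1.27, 4.41], [0.06, 2.06], [-2.6, 2.6]. Speed limits (rad/s): [2.22, 2.22, 2.79, 2.79, 3.14, 3.14, 3.14].

### API

Orientations are given as a unit quaternion [x, y, z, w].
In Python, from workcell import manip, camera, ticket, boxes_of, outline_of gives the robot as it stands.
- The arm moves only by the tool carry_out, never from a script. Its argument "deltas" is a list of rows, each a list of 5 numbers: the shift along the tool's x, y, z as a fraction of full scale, then the turn about the tool's z as a fraction of full scale, then the opening, from -1 (shut) to 1 (fully open), so that 0 is half open. In form: [[tx, ty, tz, spin, gripper], ...]. A call has 1 to 20 rows; each row is the pose to reach, as a shift and turn from the pose commanded when the call began, along the tool's axes at that moment; what a row does not reach only later rows make up. Full scale, the value 1, is 150 mm for a shift and 30 degrees for a turn. A row lasts 1/8 s, in which the tool goes at most 62.5 mm and 10.7 degrees, less where a joint would pass 70% of its speed; a pose out of reach is approached as far as the arm can. A call with a number of a shift or a turn outside -1 to 1 is refused whole. A call with a gripper value outside its range is refused whole. The fingers move at their own pace and stop on an object; "force" is the grip in N (left out, the last holds). Time passes only in rows, so rows that repeat a pose let the fingers close. It gives the time, the measured TCP pose, the force, the opening and the grip force at its end, in the units of the state.
- manip.get_obs(): the state, without advancing time (a new reading comes with each control period).
- camera(name): name is "scene" or "top"; returns a dict with "img" (384x512x3 uint8, red, green, blue), "depth" (384x512 float32, m along the optical axis (not along the pixel's ray), 0 where there is no reading), "vertical_fov" (degrees; the focal length in pixels is half the picture's height over the tangent of half this angle, whatever the lens; pixels are square), "cx", "cy" (the principal point, pixels), "k1" (the pictures are not rectified: a ray, as slopes to the right and down, at radius r is drawn at 1 + k1 r^2 times it, then the intrinsics apply), "R" (3x3) and "t" (3): a world point X has camera coordinates R X + t. Camera axes: x right, y down, z forward; pixel columns grow to the right and rows downward; lengths in m; the calibration is good to about 2 mm. A picture is of the moment at which its call begins.
- ticket.hand_in(): hands the job in; it is judged then, once.
Trained networks look in a picture, given as the dict that the camera call returned (one of the last four; its "shot" number tells which), for a name from the list of things; names that differ only in an ending like _2 or _b are one class to them, and where a whole thing is asked for, a point or a joint stands for the part that bears it (a point fixed in the world has none). Each returns a list of dicts, best first, with "conf" (0 to 1); they miss things now and then, are a little off and sometimes report something else, mostly with a low value. They report only what shows in the picture. A call takes as long as a camera call. They do not tell look-alikes from the thing itself.
- boxes_of(query, picture): "position" ([x, y, z] in m, in world coordinates, good to about 4 mm: the middle of the surface that is visible of it).
- outline_of(query, picture): "region" (384x512 bool, what is visible of it).
The state is a dict: "clock": time; "joint_pos": joint angles; "joint_velocities": joint speeds; "tau": joint torques, N m; "position": TCP position; "ee_rot": TCP orientation; "ft_force": force on the tool from outside, world axes, zero at the start; "torque": the same for the moment, N m; "grip_width": opening from 0.0 (shut) to 1.0 (fully open); "grasp_force": force on a finger pad.
Only numpy, scipy, OpenCV 4.12 (cv2) and the standard library are available. Lean on these libraries where they do the work, as an engineer would, in place of code of your own. Each camera call takes 0.05 s, during which the arm holds its last target. There are 200 camera calls.

### The job

Pick up the slotted sieve by its slanted black grip bar and, holding it level all the while, shake it back and forth over the open bin until all four square nuts have dropped into the bin and only the two conduit couplings are left in the sieve. Then set the sieve back down on its rubber mat, lying the same way as before, let go, and swing the bin's lid shut. Spill nothing and do not disturb the other things on the table.

Things in the scene. Friction and masses are not known exactly. Their poses are not given: they have to be found in the camera images.
- sieve: Steel slotted sieve: a tray 192 mm long (its x) by 120 mm wide (its y), walls 4 mm thick, 40 mm high, about 0.4 kg (0.65 kg loaded, balanced under the grip bar). Origin: centre of its underside; z up. At x = 0 two upright straps outside the long walls carry the grip bar above the tray.
- sieve_grip (a point): Centre of the sieve's black grip bar, 120 mm straight above the sieve's origin; same axes. A flat bar along y, 124 mm long, 12 mm thick, 30 mm tall, leaning 30 degrees: its tall direction is (-0.5, 0, 0.866) of the sieve's axes, its flat faces have the normal (0.866, 0, 0.5). Pinched flush across the 12 mm with the fingers pointing along (0.5, 0, -0.866), 30 degrees from vertical.
- sieve_deck (a point): Centre of the top of the sieve's 4 mm thick deck, 9 mm above the sieve's underside; same axes as the sieve. Along x the deck has a solid strip 40 mm long in the middle (x -20 to 20 mm), on either side of it an open slot 30 mm long (20 to 50 mm from the centre), a bar 6 mm wide, and another open slot 30 mm long (56 to 86 mm). The slots run the full inner width of 112 mm (along y).
- mat: Black rubber mat fixed on the table, 260 mm (x) by 200 mm (y), 4 mm thick, under the sieve at the start. Origin: centre of its underside.
- bin: Grey open bin, fixed on the table: 200 mm (its x) by 260 mm (its y), 90 mm high, walls 5 mm. Origin: centre of its underside. Its lid is hinged on the +x rim. The sieve's 192 mm length fits along the bin's 260 mm length (the bin's y), with room to shake.
- bin_lid_hinge (a point): Middle of the lid's hinge axis, on the +x rim of the bin, at its top; the axis runs along the bin's y.
- bin_lid (a joint): Lid angle in rad: 0 shut, 1.8 wide open (leaning a little beyond upright, as at the start). Plate 200 mm long from the hinge, 260 mm wide, 6 mm thick, 0.15 kg, with a small knob in the middle of its outer face near the free edge. Pushed from behind to under about 1.5 rad it falls shut by its own weight; above that it falls open.
- nut0: Square steel nut, 20 x 20 x 12 mm, 35 g; origin at its centre. At the start it lies on the sieve's solid middle strip; it passes through any slot. On the sieve's deck it starts to slide when the sieve is accelerated by more than about 3 m/s2 (friction about 0.3) or tilted 15 degrees, so carry gently and shake briskly.
- nut1: Square steel nut, 20 x 20 x 12 mm, 35 g; origin at its centre. At the start it lies on the sieve's solid middle strip; it passes through any slot. On the sieve's deck it starts to slide when the sieve is accelerated by more than about 3 m/s2 (friction about 0.3) or tilted 15 degrees, so carry gently and shake briskly.
- nut2: Square steel nut, 20 x 20 x 12 mm, 35 g; origin at its centre. At the start it lies on the sieve's solid middle strip; it passes through any slot. On the sieve's deck it starts to slide when the sieve is accelerated by more than about 3 m/s2 (friction about 0.3) or tilted 15 degrees, so carry gently and shake briskly.
- nut3: Square steel nut, 20 x 20 x 12 mm, 35 g; origin at its centre. At the start it lies on the sieve's solid middle strip; it passes through any slot. On the sieve's deck it starts to slide when the sieve is accelerated by more than about 3 m/s2 (friction about 0.3) or tilted 15 degrees, so carry gently and shake briskly.
- coupling0: Conduit coupling: black plastic cylinder with a grey band, 38 mm diameter, 64 mm long along its y; origin at its centre. Lies in one of the sieve's outer slots, across the tray; too big to pass through.
- coupling1: Conduit coupling: black plastic cylinder with a grey band, 38 mm diameter, 64 mm long along its y; origin at its centre. Lies in one of the sieve's outer slots, across the tray; too big to pass through.
- spray: White spray bottle with blue collar, 80 mm wide, 205 mm tall, a bystander; origin: centre of its underside.
- driver: Screwdriver lying on the table, a bystander.
There are look-alikes about, which are no part of the job. What is shaped like the coupling0 but purple is not meant.

How it is judged:
By the outcome, as a careful person would: the job done as asked, in the order asked, and still so for the second after the job is handed in, with the robot touching nothing.
It also fails if it takes over 72 s, if anything falls off the work surface, if the arm or the gripper's body presses on something with over 40 N, if the wrist force passes 120 N, or if a joint passes its speed limit or range.

## Working session

There is one attempt and no reset: what is moved stays moved. The work goes in short steps, Python scripts to look and compute and a tool call to move; the robot and the scene stay as the last step left them, time stands still between calls to the robot, and variables do not carry over. Pictures are saved under pics/ and viewed, at most 10 in all, crops included, and the job is handed in when it is done.

Besides the shell and the picture viewer there is one more tool, called after "Call:" as name([rows], argument=value, ...), one row to a line, values as JSON. carry_out: Moves the arm, as the interface text tells. Its arguments: {"type":"object","properties":{"deltas":{"type":"array","items":{"type":"array","items":{"type":"number"}}},"force":{"type":"number"}},"required":["deltas"]}

```bash
mkdir -p pics; cat > h.py <<'E'
import numpy as np, cv2
from workcell import manip, camera, ticket, boxes_of, outline_of
def save(p,n): cv2.imwrite('pics/'+n,cv2.cvtColor(p['img'],cv2.COLOR_RGB2BGR))
def cloud(p):
    h,w=p['depth'].shape; f=h/2/np.tan(np.radians(p['vertical_fov'])/2)
    K=np.array([[f,0,p['cx']],[0,f,p['cy']],[0,0,1]])
    v,u=np.mgrid[:h,:w]
    uv=np.stack([u,v],-1).reshape(-1,1,2).astype(float)
    n=cv2.undistortPoints(uv,K,np.array([p['k1'],0,0,0,0.])).reshape(h,w,2)
    z=p['depth'][...,None]
    c=np.concatenate([n*z,z],-1)
    X=(c-np.array(p['t']))@np.array(p['R'])
    X[p['depth']==0]=np.nan
    return X
E
python3 - <<'E'
from h import *
o=manip.get_obs(); print(o)
a=camera('scene');b=camera('top')
im=np.hstack([a['img'],b['img']])
save(a,'s0.png');save(b,'t0.png')
for n in ['sieve','sieve_grip','sieve_deck','mat','bin','bin_lid_hinge','bin_lid','nut0','coupling0','spray','driver']:
  for p,q in (('s',a),('t',b)):
    print(n,p,[(np.round(d['position'],3).tolist(),round(d['conf'],2)) for d in boxes_of(n,q)][:5])
E
```

```text
{'clock': 0.0, 'joint_pos': array([-1.2315803 ,  0.33282527, -0.06473455,  1.46096815,  0.0215718 ,
        1.34989346, -0.08848512]), 'joint_velocities': array([ 9.31361586e-04, -9.52471146e-05,  1.05343814e-03,  1.23527010e-03,
       -1.69760372e-03, -1.40326397e-03,  1.57424715e-04]), 'tau': array([-1.23698424e-03, -6.25447941e+01,  4.83413832e-02, -3.91623759e+01,
        1.60022685e-02,  9.89359076e-03,  2.94560685e-06]), 'position': array([0.22108442, 0.58421116, 0.25253228]), 'ee_rot': array([ 1.79891865e-01,  9.83686142e-01, -6.91014525e-04, -1.12042157e-04]), 'ft_force': array([-0.33216246,  0.33029003,  0.67391278]), 'torque': array([-0.01176553,  0.02932571, -0.03156611]), 'grasp_force': 0.0, 'grip_width': 1.001863995912394}
sieve s [([0.494, -0.302, 0.035], 0.87), ([0.493, -0.325, 0.023], 0.49)]
sieve t [([0.482, -0.292, 0.041], 0.93)]
sieve_grip s [([0.492, -0.302, 0.037], 0.61)]
sieve_grip t [([0.483, -0.295, 0.038], 0.79), ([0.468, -0.295, 0.005], 0.31)]
sieve_deck s [([0.492, -0.301, 0.038], 0.79)]
sieve_deck t [([0.484, -0.289, 0.04], 0.81)]
mat s [([0.53, -0.348, 0
[... 155 characters left out ...]
]
bin_lid_hinge s [([0.558, 0.281, 0.195], 0.86)]
bin_lid_hinge t [([0.543, 0.282, 0.213], 0.7)]
bin_lid s [([0.558, 0.282, 0.194], 0.87)]
bin_lid t [([0.546, 0.28, 0.214], 0.97)]
nut0 s [([0.49, -0.25, 0.025], 0.49), ([0.49, -0.325, 0.025], 0.41)]
nut0 t [([0.483, -0.271, 0.026], 0.52), ([0.482, -0.333, 0.024], 0.48), ([0.477, -0.251, 0.028], 0.48)]
coupling0 s [([0.284, -0.303, 0.031], 0.85), ([0.424, -0.323, 0.036], 0.66), ([0.558, -0.277, 0.041], 0.62)]
coupling0 t [([0.41, -0.295, 0.044], 0.87), ([0.546, -0.266, 0.04], 0.85)]
spray s [([0.752, -0.054, 0.117], 0.9), ([0.557, 0.281, 0.193], 0.2)]
spray t [([0.718, -0.034, 0.119], 0.97)]
driver s []
driver t [([0.436, -0.03, 0.024], 0.58)]
```

View pics/s0.png

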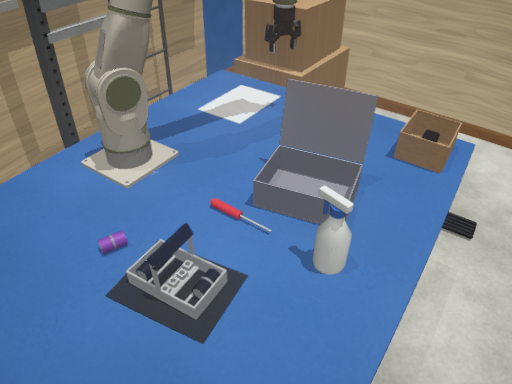

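View pics/t0.png

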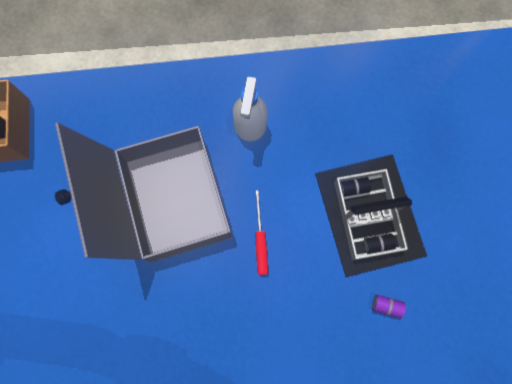

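```bash
cat > m.py <<'E'
from h import *
def meas(p,tag):
    X=cloud(p); x,y,z=X[...,0],X[...,1],X[...,2]; r=lambda a:np.round(a,4).tolist()
    g=p['img'].astype(int)
    S=(x>.33)&(x<.65)&(y<-.15)&(y>-.45)
    b=S&(z>.095)&(z<.16)
    P=X[b]; 
    dark=(g.sum(-1)<150)
    Pb=X[b&dark]
    print(tag,'bar n',len(Pb),'mean',r(Pb.mean(0)),'zmin/max',r(np.percentile(Pb[:,2],[1,99])))
    q=Pb[:,:2]-Pb[:,:2].mean(0); d=np.linalg.svd(q,full_matrices=False)[2][0]; print(' bar dir',r(d),'yaw of perp',np.degrees(np.arctan2(-d[0]*np.sign(d[1]),d[1]*np.sign(d[1]))),'ext',r(np.percentile(q@d,[1,99])))
    for lo in np.arange(.1,.15,.008):
        m=(Pb[:,2]>lo)&(Pb[:,2]<lo+.008)
        if m.sum()>5: print('  z',round(lo+.004,3),m.sum(),r(Pb[m].mean(0)))
    rim=S&(z>.038)&(z<.052)&(g.min(-1)>110)
    rect=cv2.minAreaRect(X[rim][:,:2].astype(np.float32)); print(' rim rect',rect,'z',np.median(X[rim][:,2]))
    B=(x>.3)&(x<.85)&(y>.02)&(y<.5)
    rim=B&(z>.084)&(z<.094)
    rect=cv2.minAreaRect(X[rim][:,:2].astype(np.float32)); print(' bin rim',rect, rim.sum())
    lid=B&(z>.12)&(z<.31)&(y>.15)
    if lid.sum()>50:
        L=X[lid]; c=L.mean(0); n=np.linalg.svd(L-c,full_matrices=False)[2][2]; print(' lid',r(c),'n',r(n),'max z',r(np.percentile(L[:,2],99.5)),'x',r(np.percentile(L[:,0],[1,99])), 'y',r(np.percentile(L[:,1],[1,99])))
    mat=S&(z>.001)&(z<.012)&dark
    print(' mat',cv2.minAreaRect(X[mat][:,:2].astype(np.float32)))
E
python3 - <<'E'
from m import *
for n in ('scene','top'): meas(camera(n),n)
E
```

```text
scene bar n 52 mean [0.4962, -0.3396, 0.1232] zmin/max [0.1134, 0.1366]
 bar dir [-0.1735, -0.9848] yaw of perp -9.991915765959769 ext [-0.0265, 0.0137]
  z 0.112 9 [0.5014, -0.3357, 0.1144]
  z 0.12 18 [0.4999, -0.337, 0.1184]
  z 0.128 16 [0.4927, -0.34, 0.1274]
  z 0.136 9 [0.49, -0.3477, 0.1343]
 rim rect ((0.4875050187110901, -0.2889428436756134), (0.1940152794122696, 0.12380754202604294), 3.911651372909546) z 0.04284587312077602
 bin rim ((0.5787281394004822, 0.16106556355953217), (0.2619270384311676, 0.2101142704486847), 10.732193946838379) 616
 lid [0.558, 0.2847, 0.2053] n [-0.1865, 0.9562, -0.2255] max z 0.2848 x [0.43, 0.6801] y [0.2457, 0.3219]
 mat ((0.5083706974983215, -0.329237163066864), (0.12450436502695084, 0.05018879100680351), 8.309164047241211)
top bar n 517 mean [0.4853, -0.2877, 0.1322] zmin/max [0.1149, 0.1416]
 bar dir [-0.0602, 0.9982] yaw of perp 3.452574420095412 ext [-0.0601, 0.0587]
  z 0.112 11 [0.4952, -0.2683, 0.1148]
  z 0.12 78 [0.4945, -0.2819, 0.1203]
  z 0.128 96 [0.4899, -0.2862, 0.1282]
  z 0.136 308 [0.4814, -0.2901, 0.1365]
  z 0.144 24 [0.4827, -0.2907, 0.141]
 rim rect ((0.4859526455402374, -0.2907678484916687), (0.19463306665420532, 0.12130087614059448), 4.118910789489746) z 0.04263057514790218
 bin rim ((0.5770441889762878, 0.15880225598812103), (0.262703001499176, 0.20314770936965942), 11.04011344909668) 1025
 lid [0.547, 0.2846, 0.215] n [-0.1827, 0.9498, -0.2541] max z 0.2847 x [0.4253, 0.6772] y [0.2446, 0.3323]
 mat ((0.4743841588497162, -0.3198931813240051), (0.1490851491689682, 0.1980976015329361), 88.25861358642578)
```

Call:
carry_out([
  [0, 0, -1, 1, 1],
  [-0.2, -0.2, -1, 1, 1],
  [-0.6, -0.6, -1, 1, 1],
  [-1, -0.8, -1, 1, 1],
  [-1, -0.8, -1, 1, 1],
])

```text
clock: 1.92
position: [0.3207, 0.4168, 0.4044]
ee_rot: [0.429, 0.903, 0.001, 0.0]
ft_force: [0.4, 0.5, -0.3]
grip_width: 0.998
grasp_force: 0.0
```

```bash
cat >> h.py <<'E'
from scipy.spatial.transform import Rotation as Ro
def st():
    o=manip.get_obs(); R=Ro.from_quat(o['ee_rot']).as_matrix(); np.set_printoptions(precision=4,suppress=True)
    print('t',round(o['clock'],2),'p',o['position'],'y',R[:,1],'z',R[:,2],'q',o['joint_pos'],'F',o['ft_force'],'T',o['torque'],'w',round(o['grip_width'],3),o['grasp_force'])
    return o,R
def to(P):
    o,R=st(); print('units',R.T@(np.array(P)-o['position'])/.15)
E
python3 -c "
from h import *
to([.55,.05,.48])"
```

```text
t 1.93 p [0.3207 0.4168 0.4044] y [0.7755 0.6314 0.0016] z [ 0.0011  0.0013 -1.    ] q [-1.1008  0.0713  0.106   1.4598 -0.0074  1.6092 -0.3121] F [ 0.3982  0.5183 -0.3447] T [0.0564 0.0704 0.0125] w 0.998 0.0
units [-2.8617 -0.3578 -0.5059]
```

Call:
carry_out([
  [-0.5, 0, -0.2, 1, 1],
  [-1, -0.2, -0.4, 1, 1],
  [-1, -0.2, -0.4, 1, 1],
  [-1, -0.2, -0.4, 1, 1],
])

```text
clock: 2.42
position: [0.3924, 0.2812, 0.4653]
ee_rot: [0.65, 0.76, 0.002, 0.0]
ft_force: [-1.1, 1.3, -0.5]
grip_width: 0.996
grasp_force: 0.0
```

```bash
python3 -c "
from h import *
to([.65,.05,.48])"
```

```text
t 2.42 p [0.3924 0.2812 0.4653] y [0.988  0.1543 0.003 ] z [ 0.0026  0.0026 -1.    ] q [-0.9652 -0.0218  0.2445  1.4283  0.0051  1.7307 -0.5651] F [-1.0502  1.2794 -0.4535] T [0.0827 0.0234 0.0218] w 0.996 0.0
units [-1.7879  1.4591 -0.0977]
```

Call:
carry_out([
  [-0.35, 0.35, 0, 0.16, 1],
  [-0.7, 0.7, 0, 0.16, 1],
  [-1, 1, 0, 0.16, 1],
  [-1, 1, 0, 0.16, 1],
])

```text
clock: 2.92
position: [0.5648, 0.1586, 0.462]
ee_rot: [0.679, 0.734, -0.001, 0.0]
ft_force: [-1.2, 0.8, 0.4]
grip_width: 1.003
grasp_force: 0.0
```

Call:
carry_out([
  [-0.4, 0.4, 0, 0, 1],
  [-0.7, 0.8, 0, 0, 1],
  [-0.7, 1, 0, 0, 1],
  [-0.7, 1, 0, 0, 1],
  [-0.7, 1, 0, 0, 1],
])

```text
clock: 3.55
position: [0.721, 0.0679, 0.4619]
ee_rot: [0.679, 0.735, -0.001, -0.001]
ft_force: [-0.0, 0.2, 1.3]
grip_width: 0.999
grasp_force: 0.0
```

```bash
python3 -c "
from h import *
to([.65,.05,.48])"
```

```text
t 3.55 p [0.721  0.0679 0.4619] y [ 0.9969  0.0791 -0.0017] z [-0.0017 -0.     -1.    ] q [-0.3588  0.6445  0.5226  0.6461 -0.3227  1.9034  0.0438] F [-0.0156  0.1737  1.298 ] T [0.0108 0.0331 0.0067] w 0.999 0.0
units [-0.0816 -0.4813 -0.1197]
```

Call:
carry_out([
  [0, 0.4, 0, 0, 1],
  [0, 0.8, 0, 0, 1],
  [0, 1, 0, 0, 1],
  [0, 1, 0, 0, 1],
  [0, 1, 0, 0, 1],
])

```text
clock: 4.18
position: [0.7997, 0.0716, 0.439]
ee_rot: [0.678, 0.735, 0.018, 0.004]
ft_force: [3.0, 13.1, 8.6]
grip_width: 1.003
grasp_force: 0.0
```

```bash
python3 -c "
from h import *
st()"
```

```text
t 4.17 p [0.7997 0.0716 0.439 ] y [0.9963 0.0793 0.0322] z [ 0.0307  0.0206 -0.9993] q [-0.2144  1.0076  1.34    0.1622 -1.2682  2.0579  0.0366] F [ 2.9774 13.1405  8.5685] T [ 1.066  -0.2565  0.0773] w 1.003 0.0
```

Call:
carry_out([
  [0, -0.3, 0, 0, 1],
  [0, -0.5, 0, 0, 1],
  [0, -0.5, 0, 0, 1],
  [0, -0.5, 0, 0, 1],
])

```text
clock: 4.68
position: [0.7234, 0.0667, 0.4357]
ee_rot: [0.678, 0.735, 0.019, 0.002]
ft_force: [0.4, 0.2, 0.2]
grip_width: 0.999
grasp_force: 0.0
```

```bash
python3 -c "
from h import *
st()"
```

```text
t 4.67 p [0.7234 0.0667 0.4357] y [0.9964 0.0793 0.0301] z [ 0.0281  0.0259 -0.9993] q [-0.6236  0.8047  1.3148  0.8051 -0.872   1.9051  0.2844] F [0.4397 0.1861 0.2374] T [ 0.0271 -0.0057  0.0326] w 0.999 0.0
```

Call:
carry_out([
  [0, 0.4, -0.4, 0, 1],
  [0, 0.8, -0.8, 0, 1],
  [0, 1, -1, 0, 1],
  [0, 1, -1, 0, 1],
  [0, 1, -1, 0, 1],
])

```text
clock: 5.3
position: [0.7722, 0.0733, 0.5009]
ee_rot: [0.675, 0.736, 0.04, 0.015]
ft_force: [-0.0, 1.1, 0.0]
grip_width: 1.004
grasp_force: 0.0
```

```bash
python3 -c "
from h import *
st()"
```

```text
t 5.3 p [0.7722 0.0733 0.5009] y [0.9932 0.0853 0.0796] z [ 0.0764  0.0396 -0.9963] q [-0.1988  0.8723  0.6501  0.1606 -0.6193  2.0581 -0.0157] F [-0.0317  1.0648  0.0247] T [ 0.0143  0.085  -0.0262] w 1.004 0.0
```

Call:
carry_out([
  [0, 0, -0.4, 0, 1],
  [0, 0, -0.8, 0, 1],
  [0, 0, -1, 0, 1],
  [0, 0, -1, 0, 1],
])

```text
clock: 5.8
position: [0.7339, 0.0751, 0.603]
ee_rot: [0.671, 0.733, 0.087, 0.067]
ft_force: [-0.6, -0.5, 0.4]
grip_width: 1.001
grasp_force: 0.0
```

```bash
python3 -c "
from h import *
st()"
```

```text
t 5.8 p [0.7339 0.0751 0.603 ] y [0.9726 0.0836 0.2168] z [ 0.2143  0.0381 -0.976 ] q [-0.2372  0.7481  0.8113  0.1606 -0.7277  2.058  -0.0091] F [-0.5817 -0.4701  0.4319] T [-0.0523  0.1674 -0.0578] w 1.001 0.0
```

Call:
carry_out([
  [0, 0.1, -0.4, 0, 1],
  [0, 0.2, -0.8, 0, 1],
  [0, 0.2, -1, 0, 1],
  [0, 0.2, -1, 0, 1],
])

```text
clock: 6.3
position: [0.6987, 0.0696, 0.6653]
ee_rot: [0.668, 0.729, 0.117, 0.093]
ft_force: [0.4, 0.1, -0.0]
grip_width: 1.002
grasp_force: 0.0
```

```bash
python3 -c "
from h import *
st()"
```

```text
t 6.3 p [0.6987 0.0696 0.6653] y [0.9522 0.0803 0.2947] z [ 0.2918  0.0459 -0.9554] q [-0.2142  0.6344  0.4114  0.1606 -0.3532  2.058  -0.0428] F [ 0.3928  0.0669 -0.0413] T [-0.0635  0.3268 -0.0697] w 1.002 0.0
```

Call:
carry_out([
  [-0.1, 0.15, -0.4, 0, 1],
  [-0.3, 0.3, -0.8, 0, 1],
  [-0.3, 0.3, -1, 0, 1],
  [-0.3, 0.3, -1, 0, 1],
])

```text
clock: 6.8
position: [0.6689, 0.0245, 0.7171]
ee_rot: [0.664, 0.724, 0.144, 0.12]
ft_force: [-0.5, 0.6, 0.2]
grip_width: 0.995
grasp_force: 0.0
```

```bash
python3 -c "
from h import *
st()"
```

```text
t 6.8 p [0.6689 0.0245 0.7171] y [0.9271 0.0761 0.3669] z [ 0.3641  0.0491 -0.9301] q [-0.1514  0.5581  0.4046  0.1607 -0.3593  2.0579  0.0101] F [-0.5473  0.574   0.1555] T [-0.0526  0.3625 -0.0239] w 0.995 0.0
```

21.5°. Continue.

Call:
carry_out([
  [-0.3, 0.2, -0.4, 0, 1],
  [-0.5, 0.4, -0.8, 0, 1],
  [-0.5, 0.4, -1, 0, 1],
  [-0.5, 0.4, -1, 0, 1],
])

```text
clock: 7.3
position: [0.6364, -0.0408, 0.7596]
ee_rot: [0.66, 0.718, 0.166, 0.145]
ft_force: [-0.8, 0.3, 0.5]
grip_width: 0.997
grasp_force: 0.0
```

```bash
python3 -c "
from h import *
st()"
```

```text
t 7.3 p [ 0.6364 -0.0408  0.7596] y [0.9    0.0734 0.4296] z [ 0.4271  0.0477 -0.9029] q [-0.0354  0.4926  0.39    0.1608 -0.3901  2.0579  0.0932] F [-0.7729  0.3109  0.509 ] T [-0.017   0.4576  0.0539] w 0.997 0.0
```

Call:
carry_out([
  [-0.2, 0.2, -0.4, 0, 1],
  [-0.5, 0.5, -0.8, 0, 1],
  [-0.5, 0.5, -1, 0, 1],
  [-0.5, 0.5, -1, 0, 1],
  [-0.5, 0.5, -1, 0, 1],
])

```text
clock: 7.92
position: [0.5998, -0.0977, 0.795]
ee_rot: [0.656, 0.712, 0.185, 0.169]
ft_force: [-0.4, 0.2, 0.0]
grip_width: 0.997
grasp_force: 0.0
```

```bash
python3 -c "
from h import *
st()"
```

```text
t 7.92 p [ 0.5998 -0.0977  0.795 ] y [0.8717 0.071  0.4849] z [ 0.4831  0.041  -0.8746] q [ 0.084   0.4366  0.3816  0.1612 -0.4377  2.0579  0.1694] F [-0.4023  0.2154  0.0387] T [ 0.0154  0.5046 -0.0448] w 0.997 0.0
```

```bash
python3 -c "
from h import *
to([.427,-.295,.232])"
```

```text
t 7.92 p [ 0.5998 -0.0977  0.795 ] y [0.8717 0.071  0.4849] z [ 0.4831  0.041  -0.8746] q [ 0.084   0.4366  0.3816  0.1612 -0.4377  2.0579  0.1694] F [-0.4023  0.2154  0.0387] T [ 0.0154  0.5046 -0.0448] w 0.997 0.0
units [-1.2218 -2.9174  2.6719]
```

Call:
carry_out([
  [-0.1, -0.3, 0.25, 0, 0.2],
  [-0.2, -0.6, 0.5, 0, 0.2],
  [-0.3, -0.9, 0.75, 0, 0.2],
  [-0.4, -1, 0.9, 0, 0.2],
  [-0.4, -1, 0.9, 0, 0.2],
])

```text
clock: 8.55
position: [0.5381, -0.1635, 0.6017]
ee_rot: [0.657, 0.711, 0.185, 0.168]
ft_force: [1.5, -1.2, 0.9]
grip_width: 0.599
grasp_force: 0.0
```

Call:
carry_out([
  [-0.1, -0.3, 0.25, 0, 0.2],
  [-0.2, -0.6, 0.5, 0, 0.2],
  [-0.3, -0.9, 0.75, 0, 0.2],
  [-0.4, -1, 0.9, 0, 0.2],
  [-0.4, -1, 0.9, 0, 0.2],
])

```text
clock: 9.18
position: [0.4771, -0.2288, 0.4114]
ee_rot: [0.658, 0.71, 0.184, 0.168]
ft_force: [-0.7, 0.5, -0.0]
grip_width: 0.601
grasp_force: 0.0
```

```bash
python3 -c "
from h import *
to([.427,-.295,.232])"
```

```text
t 9.18 p [ 0.4771 -0.2288  0.4114] y [0.8734 0.0656 0.4826] z [ 0.4809  0.0413 -0.8758] q [-0.1947 -0.304   0.5727  1.8073 -0.0682  1.1407  0.4849] F [-0.7484  0.5053 -0.0019] T [-0.0538  0.4805  0.0294] w 0.601 0.0
units [-0.4193 -0.8981  0.8684]
```

Call:
carry_out([
  [-0.1, -0.3, 0.2, 0, 0.2],
  [-0.2, -0.6, 0.5, 0, 0.2],
  [-0.3, -0.8, 0.7, 0, 0.2],
  [-0.42, -0.9, 0.87, 0, 0.2],
  [-0.42, -0.9, 0.87, 0, 0.2],
  [-0.42, -0.9, 0.87, 0, 0.2],
])

```text
clock: 9.93
position: [0.4298, -0.2948, 0.2357]
ee_rot: [0.656, 0.712, 0.185, 0.17]
ft_force: [-0.6, -0.4, 0.2]
grip_width: 0.598
grasp_force: 0.0
```

```bash
python3 -c "
from h import *
to([.485,-.290,.1266])
a=camera('top');b=camera('scene')
im=np.hstack([cv2.resize(a['img'][140:300,280:440],(400,400),interpolation=2),cv2.resize(b['img'][190:340,80:230],(400,400),interpolation=2)])
save({'img':im},'g1.png')
P=np.array([.4865,-.29,.124])
"
```

```text
t 9.93 p [ 0.4298 -0.2948  0.2357] y [0.8711 0.0708 0.486 ] z [ 0.4843  0.0396 -0.874 ] q [-0.2444 -0.2512  0.8848  2.0972 -0.1924  0.8321  0.8465] F [-0.5552 -0.3626  0.2291] T [-0.0571  0.4541  0.0141] w 0.598 0.0
units [ 0.0017 -0.0307  0.8149]
```

View pics/g1.png

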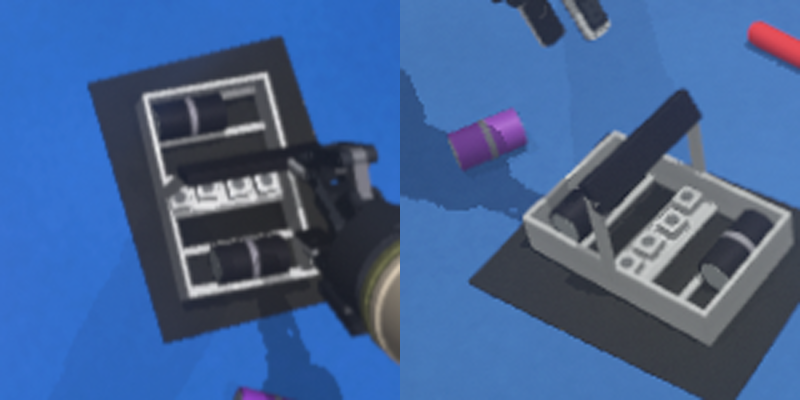

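```bash
python3 - <<'E'
from h import *
X=0
for n in('top','scene'):
    p=camera(n); X=cloud(p); x,y,z=np.moveaxis(X,-1,0); g=p['img'].astype(int)
    S=(x>.33)&(x<.65)&(y<-.15)&(y>-.45)
    rim=S&(z>.037)&(z<.05)&(g.min(-1)>110)
    bar=S&(z>.1)&(z<.16)&(g.sum(-1)<150)
    for nm,m,w in(('rim',rim,0),('bar',bar,0),('mat',S&(z>-.003)&(z<.0095)&(g.sum(-1)<220),0)):
        P=X[m][:,:2]; res=[]
        for a in np.arange(-5,25,.5):
            c,s=np.cos(np.radians(a)),np.sin(np.radians(a)); q=P@np.array([[c,-s],[s,c]])
            lo,hi=np.percentile(q,[1.5,98.5],axis=0); d=hi-lo
            ctr=np.array([[c,-s],[s,c]])@((lo+hi)/2)
            res.append((d[0]+d[1],a,d.round(4),ctr.round(4)))
        r=min(res,key=lambda t:t[0]); print(n,nm,m.sum(),r[1:])
    for qn in ('sieve','mat'):
        r=outline_of(qn,p)
        if r:
            k=r[0]['region']; print(qn,r[0]['conf'],k.sum(),cv2.minAreaRect(np.argwhere(k)[:,::-1].astype(np.float32)))
E
```

```text
top rim 524 (np.float64(4.0), array([0.1934, 0.1199]), array([ 0.4855, -0.2908]))
top bar 425 (np.float64(4.5), array([0.0217, 0.1133]), array([ 0.4867, -0.2856]))
top mat 4199 (np.float64(5.5), array([0.2543, 0.19  ]), array([ 0.489 , -0.2944]))
sieve 0.65 2314 ((375.1235656738281, 212.8058624267578), (86.01290893554688, 67.57382202148438), 77.47119140625)
mat 0.57 4697 ((368.48712158203125, 214.8368377685547), (111.54397583007812, 82.94913482666016), 74.84593200683594)
scene rim 703 (np.float64(4.5), array([0.1922, 0.1217]), array([ 0.4877, -0.2895]))
scene bar 39 (np.float64(-4.0), array([0.0171, 0.0368]), array([ 0.4953, -0.3338]))
scene mat 3783 (np.float64(9.0), array([0.2507, 0.1872]), array([ 0.4953, -0.302 ]))
sieve 0.93 3425 ((180.24998474121094, 275.2500305175781), (82.73149108886719, 82.02438354492188), 45.0)
mat 0.61 3813 ((176.39907836914062, 285.70684814453125), (116.5987777709961, 81.28374481201172), 26.003345489501953)
```

Call:
carry_out([
  [0, -0.02, 0.25, 0, 0.2],
  [0, -0.03, 0.5, 0, 0.2],
  [0, -0.03, 0.65, 0, 0.2],
  [0, -0.03, 0.75, 0, 0.2],
  [0, -0.03, 0.8, 0, 0.2],
  [0, -0.03, 0.81, 0, 0.2],
  [0, -0.03, 0.81, 0, 0.2],
])

```text
clock: 11.2
position: [0.4832, -0.2909, 0.1256]
ee_rot: [0.657, 0.711, 0.184, 0.17]
ft_force: [0.2, -0.5, -0.5]
grip_width: 0.6
grasp_force: 0.0
```

Call:
carry_out([
  [0, 0, 0, 0, -0.3],
  [0, 0, 0, 0, -0.5],
  [0, 0, 0, 0, -0.6],
  [0, 0, 0, 0, -0.7],
  [0, 0, 0, 0, -0.8],
  [0, 0, 0, 0, -0.9],
  [0, 0, 0, 0, -1],
  [0, 0, 0, 0, -1],
  [0, 0, 0, 0, -1],
], force=80)

```text
clock: 12.32
position: [0.4843, -0.2909, 0.1264]
ee_rot: [0.656, 0.711, 0.185, 0.17]
ft_force: [2.1, 0.7, 5.0]
grip_width: 0.132
grasp_force: 78.2
```

```bash
python3 -c "
from m import *
to([.485,-.290,.1266])
a=camera('top');b=camera('scene')
meas(a,'top')
im=np.hstack([cv2.resize(a['img'][140:300,280:440],(400,400),interpolation=2),cv2.resize(b['img'][190:340,80:230],(400,400),interpolation=2)])
save({'img':im},'g2.png')
"
```

```text
t 12.32 p [ 0.4843 -0.2909  0.1264] y [0.8707 0.0696 0.4869] z [ 0.4853  0.0395 -0.8735] q [-0.3574  0.1942  1.0924  2.1387 -0.8602  0.7144  1.3891] F [2.0734 0.6593 4.9856] T [ 0.397  -1.1538  0.0522] w 0.132 78.22783827781677
units [0.0055 0.0052 0.0014]
top bar n 385 mean [0.4764, -0.2733, 0.1359] zmin/max [0.115, 0.1594]
 bar dir [0.0479, 0.9989] yaw of perp -2.7430717258880977 ext [-0.0737, 0.0444]
  z 0.112 8 [0.4956, -0.2655, 0.1148]
  z 0.12 45 [0.4934, -0.2664, 0.12]
  z 0.128 60 [0.4883, -0.2733, 0.1283]
  z 0.136 185 [0.4779, -0.271, 0.1363]
  z 0.144 33 [0.4643, -0.2788, 0.1424]
  z 0.152 31 [0.4488, -0.2838, 0.1527]
 rim rect ((0.4856134355068207, -0.2898430824279785), (0.19592979550361633, 0.12086059898138046), 3.5984694957733154) z 0.04300088084844442
 bin rim ((0.5771085619926453, 0.15880049765110016), (0.2627115547657013, 0.20313513278961182), 11.046798706054688) 1042
 lid [0.547, 0.2846, 0.215] n [-0.1826, 0.9497, -0.2543] max z 0.2847 x [0.4253, 0.677] y [0.2449, 0.3322]
 mat ((0.4669637084007263, -0.31255966424942017), (0.13631585240364075, 0.21385718882083893), 87.18051147460938)
```

View pics/g2.png

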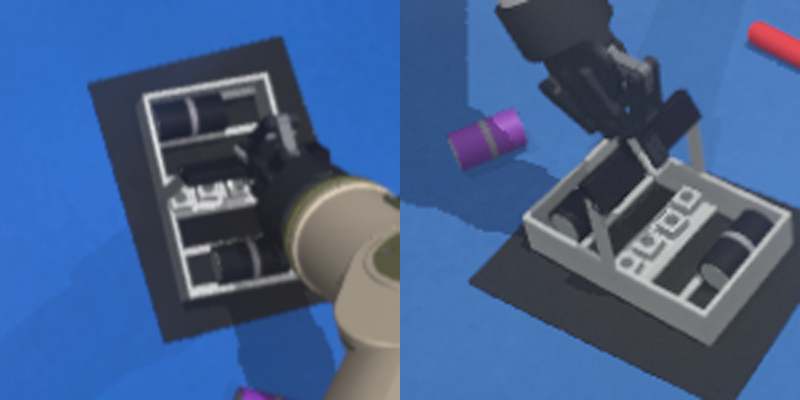

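Call:
carry_out([
  [0, 0.013, -0.023, 0, -1],
  [0, 0.045, -0.082, 0, -1],
  [0, 0.104, -0.186, 0, -1],
  [0, 0.182, -0.326, 0, -1],
  [0, 0.26, -0.466, 0, -1],
  [0, 0.325, -0.582, 0, -1],
  [0, 0.37, -0.664, 0, -1],
  [0, 0.403, -0.722, 0, -1],
  [0, 0.422, -0.757, 0, -1],
  [0, 0.422, -0.757, 0, -1],
], force=110)

```text
clock: 13.68
position: [0.4833, -0.2908, 0.255]
ee_rot: [0.657, 0.712, 0.184, 0.169]
ft_force: [0.6, 0.3, -7.8]
grip_width: 0.124
grasp_force: 107.6
```

```bash
cat >> m.py <<'E'
def tray(cx,cy,z0):
    p=camera('top'); X=cloud(p); x,y,z=np.moveaxis(X,-1,0); g=p['img'].astype(int)
    m=(abs(x-cx)<.13)&(abs(y-cy)<.1)&(abs(z-z0)<.015)&(g.min(-1)>110)
    P=X[m]; A=np.c_[P[:,:2]-P[:,:2].mean(0),np.ones(len(P))]
    for _ in range(4):
        s=np.linalg.lstsq(A,P[:,2],rcond=None)[0]; k=abs(A@s-P[:,2])<.004; A,P=A[k],P[k]
    print('tray n',len(P),'c',cv2.minAreaRect(P[:,:2].astype(np.float32)),'slopes deg',np.degrees(s[:2]),'z',s[2])
    return p
E
python3 -c "
from m import *
st(); tray(.486,-.29,.173)"
```

```text
t 13.68 p [ 0.4833 -0.2908  0.255 ] y [0.8722 0.0699 0.4841] z [ 0.4825  0.0395 -0.875 ] q [-0.4789 -0.1858  1.052   1.9991 -0.1991  0.8441  0.7817] F [ 0.5925  0.2997 -7.7523] T [-0.1122  1.1948  0.0228] w 0.124 107.59144306182861
tray n 497 c ((0.48372045159339905, -0.29100707173347473), (0.19464023411273956, 0.12058328837156296), 4.270371913909912) slopes deg [-0.786  -0.1719] z 0.17103319749584223
```

Call:
carry_out([
  [0.02, 0, 0, 0, -1],
  [0.073, 0, 0, 0, -1],
  [0.167, 0, 0, 0, -1],
  [0.293, 0, 0, 0, -1],
  [0.44, 0, 0, 0, -1],
  [0.587, 0, 0, 0, -1],
  [0.713, 0, 0, 0, -1],
  [0.82, 0, 0, 0, -1],
  [0.9, 0, 0, 0, -1],
  [0.953, 0, 0, 0, -1],
  [0.987, 0, 0, 0, -1],
  [1, 0, 0, 0, -1],
])

```text
clock: 15.22
position: [0.4715, -0.1412, 0.2554]
ee_rot: [0.657, 0.711, 0.184, 0.169]
ft_force: [0.3, 0.6, -6.1]
grip_width: 0.123
grasp_force: 107.6
```

```bash
python3 -c "
from h import *
st()"
```

```text
t 15.22 p [ 0.4715 -0.1412  0.2554] y [0.8719 0.0698 0.4847] z [ 0.4831  0.0395 -0.8747] q [-0.331  -0.3715  0.538   2.1789  0.0575  0.7982  0.2733] F [ 0.2735  0.5851 -6.1082] T [-0.1276  1.1805  0.0196] w 0.123 107.6025652885437
```

Call:
carry_out([
  [0.02, 0.01, 0.005, 0, -1],
  [0.073, 0.035, 0.019, 0, -1],
  [0.167, 0.07, 0.038, 0, -1],
  [0.293, 0.122, 0.067, 0, -1],
  [0.44, 0.174, 0.095, 0, -1],
  [0.587, 0.226, 0.124, 0, -1],
  [0.713, 0.261, 0.143, 0, -1],
  [0.82, 0.296, 0.162, 0, -1],
  [0.9, 0.322, 0.176, 0, -1],
  [0.953, 0.337, 0.184, 0, -1],
  [0.987, 0.346, 0.189, 0, -1],
  [1, 0.35, 0.191, 0, -1],
])

```text
clock: 16.73
position: [0.5191, 0.013, 0.2559]
ee_rot: [0.657, 0.711, 0.184, 0.169]
ft_force: [0.4, 0.2, -6.7]
grip_width: 0.126
grasp_force: 107.6
```

```bash
python3 -c "
from h import *
to([.575,.158,.25])"
```

```text
t 16.73 p [0.5191 0.013  0.2559] y [0.8719 0.0697 0.4847] z [ 0.4831  0.0395 -0.8747] q [-0.3804 -0.2553  0.2192  2.1408  0.1324  0.7485 -0.1478] F [ 0.3575  0.166  -6.7139] T [-0.1801  1.1271  0.0491] w 0.126 107.59003400802612
units [0.9334 0.3731 0.2529]
```

Call:
carry_out([
  [0.02, 0.01, 0.007, 0, -1],
  [0.073, 0.035, 0.024, 0, -1],
  [0.16, 0.07, 0.047, 0, -1],
  [0.28, 0.122, 0.083, 0, -1],
  [0.42, 0.174, 0.118, 0, -1],
  [0.56, 0.226, 0.154, 0, -1],
  [0.68, 0.271, 0.184, 0, -1],
  [0.77, 0.306, 0.208, 0, -1],
  [0.84, 0.335, 0.228, 0, -1],
  [0.89, 0.355, 0.241, 0, -1],
  [0.92, 0.366, 0.249, 0, -1],
  [0.93, 0.37, 0.252, 0, -1],
])

```text
clock: 18.23
position: [0.5746, 0.1574, 0.2499]
ee_rot: [0.657, 0.711, 0.184, 0.17]
ft_force: [-0.1, -0.4, -7.5]
grip_width: 0.125
grasp_force: 107.6
```

```bash
python3 -c "
from m import *
st(); a=tray(.575,.158,.17); b=camera('scene')
im=np.hstack([cv2.resize(a['img'][110:280,50:250],(400,340),interpolation=2),cv2.resize(b['img'][70:240,230:400],(340,340),interpolation=2)])
save({'img':im},'b1.png')"
```

```text
t 18.23 p [0.5746 0.1574 0.2499] y [0.8719 0.0698 0.4847] z [ 0.4831  0.0394 -0.8747] q [-0.468  -0.0374  0.0319  1.9751  0.2537  0.7407 -0.5031] F [-0.1265 -0.426  -7.4703] T [-0.1148  1.1825  0.0013] w 0.125 107.58071064949036
tray n 354 c ((0.5759217739105225, 0.15660777688026428), (0.19416972994804382, 0.12015463411808014), 4.356035232543945) slopes deg [-0.9451 -0.1601] z 0.16540353485749124
```

View pics/b1.png

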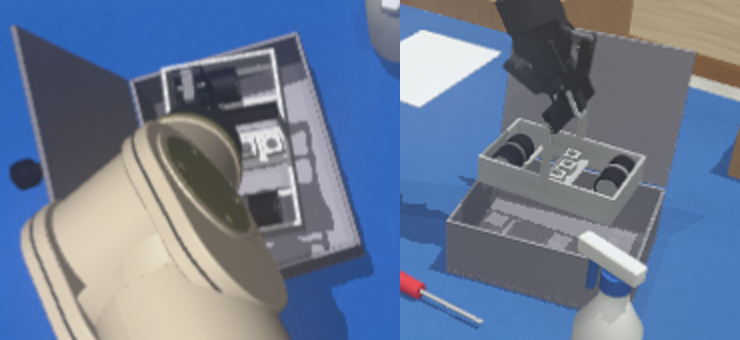

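Call:
carry_out([
  [0, 0.087, 0.048, 0, -1],
  [0, -0.087, -0.048, 0, -1],
  [0, 0.087, 0.048, 0, -1],
  [0, -0.087, -0.048, 0, -1],
  [0, 0.087, 0.048, 0, -1],
  [0, -0.087, -0.048, 0, -1],
  [0, 0.087, 0.048, 0, -1],
  [0, -0.087, -0.048, 0, -1],
  [0, 0, 0, 0, -1],
  [0, 0, 0, 0, -1],
])

```text
clock: 19.58
position: [0.5761, 0.1573, 0.2506]
ee_rot: [0.657, 0.711, 0.185, 0.17]
ft_force: [0.2, -0.4, -5.0]
grip_width: 0.126
grasp_force: 110.9
```

```bash
cat >> m.py <<'E'
def nuts():
    b=camera('scene')
    for q in ('nut0','coupling0'):
        print(q,[(np.round(d['position'],3).tolist(),round(d['conf'],2)) for d in boxes_of(q,b)])
    return b
E
python3 -c "
from m import *
st(); a=tray(.575,.158,.17); b=nuts()
save({'img':cv2.resize(b['img'][100:240,230:400],(680,560),interpolation=2)},'b2.png')"
```

```text
t 19.57 p [0.5761 0.1573 0.2506] y [0.8711 0.069  0.4862] z [ 0.4845  0.0397 -0.8739] q [-0.4781 -0.0364  0.0433  1.973   0.2541  0.74   -0.5027] F [ 0.2278 -0.3673 -5.0286] T [-0.0748  1.0029 -0.0308] w 0.126 110.89841723442078
tray n 364 c ((0.5776209831237793, 0.15651023387908936), (0.1938622146844864, 0.12056383490562439), 4.461185455322266) slopes deg [-0.6305 -0.286 ] z 0.1662186764342033
nut0 [([0.586, 0.171, 0.019], 0.5), ([0.562, 0.205, 0.016], 0.46)]
coupling0 [([0.283, -0.301, 0.032], 0.83), ([0.651, 0.159, 0.162], 0.66), ([0.511, 0.144, 0.165], 0.47), ([0.58, 0.118, 0.153], 0.44)]
```

View pics/b2.png

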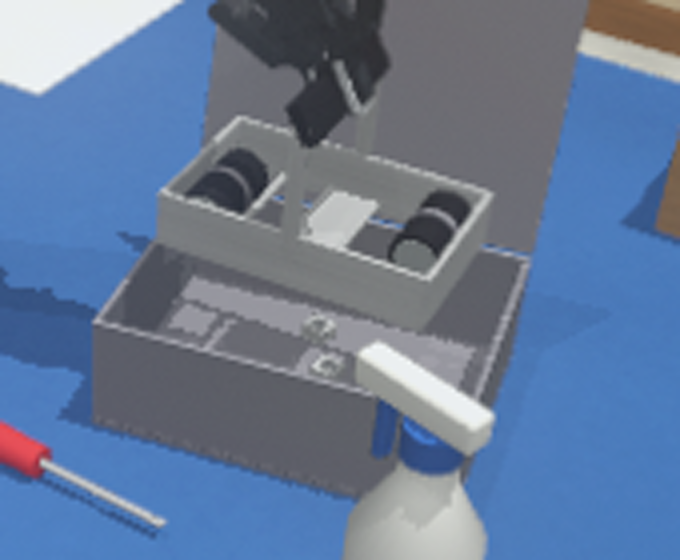

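Call:
carry_out([
  [0, 0.087, 0.048, 0, -1],
  [0, -0.087, -0.048, 0, -1],
  [0, 0.087, 0.048, 0, -1],
  [0, -0.087, -0.048, 0, -1],
  [0, 0, 0, 0, -1],
  [0, 0, 0, 0, -1],
  [0, 0, 0, 0, -1],
])

```text
clock: 20.65
position: [0.5749, 0.1574, 0.2499]
ee_rot: [0.657, 0.711, 0.184, 0.17]
ft_force: [-0.8, -0.8, -5.5]
grip_width: 0.123
grasp_force: 111.0
```

Call:
carry_out([
  [-0.02, -0.01, -0.007, 0, -1],
  [-0.073, -0.035, -0.024, 0, -1],
  [-0.16, -0.07, -0.047, 0, -1],
  [-0.28, -0.122, -0.083, 0, -1],
  [-0.42, -0.174, -0.118, 0, -1],
  [-0.56, -0.226, -0.154, 0, -1],
  [-0.68, -0.271, -0.184, 0, -1],
  [-0.77, -0.306, -0.208, 0, -1],
  [-0.84, -0.335, -0.228, 0, -1],
  [-0.89, -0.355, -0.241, 0, -1],
  [-0.92, -0.366, -0.249, 0, -1],
  [-0.93, -0.37, -0.252, 0, -1],
])

```text
clock: 22.15
position: [0.5191, 0.0131, 0.256]
ee_rot: [0.657, 0.712, 0.184, 0.17]
ft_force: [-0.1, 0.5, -4.6]
grip_width: 0.123
grasp_force: 111.0
```

```bash
python3 -c "
from m import *
st(); a=tray(.52,.013,.17); b=camera('scene')
im=np.hstack([cv2.resize(a['img'][110:280,100:300],(400,340),interpolation=2),cv2.resize(b['img'][90:260,190:360],(340,340),interpolation=2)])
save({'img':im},'b3.png')
for q in (a,b): print([(np.round(d['position'],3).tolist(),round(d['conf'],2)) for d in boxes_of('nut0',q)])"
```

```text
t 22.15 p [0.5191 0.0131 0.256 ] y [0.8718 0.0701 0.4848] z [ 0.4832  0.0397 -0.8746] q [-0.3894 -0.2566  0.227   2.1412  0.1361  0.7489 -0.1504] F [-0.1268  0.4924 -4.5977] T [-0.0294  1.0119  0.0037] w 0.123 110.98645448684692
tray n 320 c ((0.5533180832862854, 0.014698445796966553), (0.12675705552101135, 0.12011305242776871), 4.550549507141113) slopes deg [-1.0029 -0.3497] z 0.1710400758529418
[([0.72, -0.034, 0.116], 0.72), ([0.584, 0.171, 0.022], 0.61)]
[([0.587, 0.169, 0.018], 0.4)]
```

View pics/b3.png

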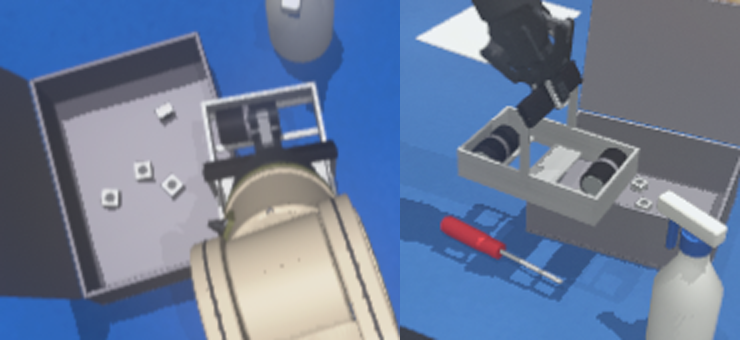

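Call:
carry_out([
  [-0.02, -0.004, -0.002, 0, -1],
  [-0.073, -0.013, -0.007, 0, -1],
  [-0.167, -0.028, -0.015, 0, -1],
  [-0.293, -0.054, -0.03, 0, -1],
  [-0.44, -0.089, -0.048, 0, -1],
  [-0.587, -0.124, -0.067, 0, -1],
  [-0.713, -0.176, -0.095, 0, -1],
  [-0.82, -0.228, -0.124, 0, -1],
  [-0.9, -0.28, -0.153, 0, -1],
  [-0.953, -0.315, -0.172, 0, -1],
  [-0.987, -0.34, -0.186, 0, -1],
  [-1, -0.35, -0.191, 0, -1],
])

```text
clock: 23.85
position: [0.4714, -0.1413, 0.2555]
ee_rot: [0.657, 0.712, 0.184, 0.17]
ft_force: [0.1, 0.6, -5.0]
grip_width: 0.124
grasp_force: 111.0
```

Call:
carry_out([
  [-0.02, 0, 0, 0, -1],
  [-0.073, 0, 0, 0, -1],
  [-0.167, 0, 0, 0, -1],
  [-0.293, 0, 0, 0, -1],
  [-0.44, 0, 0, 0, -1],
  [-0.587, 0, 0, 0, -1],
  [-0.713, 0, 0, 0, -1],
  [-0.82, 0, 0, 0, -1],
  [-0.9, 0, 0, 0, -1],
  [-0.953, 0, 0, 0, -1],
  [-0.987, 0, 0, 0, -1],
  [-1, 0, 0, 0, -1],
  [-1, 0, 0, 0, -1],
])

```text
clock: 25.48
position: [0.4836, -0.2906, 0.2553]
ee_rot: [0.656, 0.712, 0.184, 0.169]
ft_force: [-0.3, -0.4, -5.6]
grip_width: 0.124
grasp_force: 111.0
```

```bash
python3 -c "
from m import *
to([.4843,-.2909,.1264]); a=tray(.485,-.29,.17)"
```

```text
t 25.48 p [ 0.4836 -0.2906  0.2553] y [0.8719 0.0702 0.4846] z [ 0.483   0.0397 -0.8747] q [-0.4709 -0.1827  1.0452  1.9988 -0.2045  0.8444  0.7855] F [-0.2724 -0.4123 -5.5658] T [-0.1176  1.0091  0.0282] w 0.124 110.9735119342804
units [-0.0029 -0.4125  0.7538]
tray n 503 c ((0.48404833674430847, -0.29067105054855347), (0.19449454545974731, 0.12086724489927292), 4.201983451843262) slopes deg [-0.8451 -0.0681] z 0.17131257117977666
```

Call:
carry_out([
  [0, -0.013, 0.023, 0, -1],
  [0, -0.045, 0.082, 0, -1],
  [0, -0.104, 0.186, 0, -1],
  [0, -0.182, 0.326, 0, -1],
  [0, -0.26, 0.466, 0, -1],
  [0, -0.325, 0.582, 0, -1],
  [0, -0.36, 0.655, 0, -1],
  [0, -0.38, 0.695, 0, -1],
  [0, -0.393, 0.718, 0, -1],
  [0, -0.4, 0.73, 0, -1],
  [0, -0.406, 0.741, 0, -1],
  [0, -0.41, 0.749, 0, -1],
  [0, -0.41, 0.749, 0, -1],
])

```text
clock: 27.15
position: [0.4845, -0.2907, 0.1276]
ee_rot: [0.657, 0.711, 0.184, 0.17]
ft_force: [0.2, 0.4, -3.5]
grip_width: 0.124
grasp_force: 111.1
```

```bash
python3 -c "
from m import *
to([.4843,-.2909,.1264]); a=tray(.485,-.29,.043)"
```

```text
t 27.15 p [ 0.4845 -0.2907  0.1276] y [0.8715 0.0698 0.4853] z [ 0.4837  0.0396 -0.8743] q [-0.4241  0.2222  1.174   2.1381 -0.8961  0.7392  1.4153] F [ 0.1667  0.406  -3.5271] T [0.0045 0.6911 0.0301] w 0.124 111.10023736953735
units [-0.0013 -0.0049  0.0061]
tray n 354 c ((0.4850088059902191, -0.2910643219947815), (0.19447627663612366, 0.1205722987651825), 4.170155048370361) slopes deg [-0.5078  0.1458] z 0.04342510093449726
```

Call:
carry_out([
  [0, -0.003, 0.006, 0, -1],
  [0, -0.003, 0.006, 0, -1],
  [0, -0.003, 0.006, 0, -0.7],
  [0, -0.003, 0.006, 0, -0.4],
  [0, -0.003, 0.006, 0, -0.1],
  [0, -0.003, 0.006, 0, 0.2],
  [0, -0.003, 0.006, 0, 0.2],
  [0, -0.003, 0.006, 0, 0.2],
], force=20)

```text
clock: 28.2
position: [0.4842, -0.2907, 0.1262]
ee_rot: [0.657, 0.711, 0.184, 0.17]
ft_force: [0.2, 0.1, 0.2]
grip_width: 0.595
grasp_force: 0.0
```

Call:
carry_out([
  [0, 0, -0.1, 0, 0.2],
  [0, 0, -0.25, 0, 0.2],
  [0, 0, -0.5, 0, 0.2],
  [0, 0, -0.8, 0, 0.2],
  [0, 0, -1, 0, 0.2],
  [0, 0, -1, 0, 0],
])

```text
clock: 28.95
position: [0.4116, -0.298, 0.2601]
ee_rot: [0.657, 0.71, 0.186, 0.172]
ft_force: [0.2, 0.6, -0.8]
grip_width: 0.501
grasp_force: 0.0
```

```bash
python3 -c "
from m import *
to([.50,.35,.45]); a=tray(.485,-.29,.043);meas(a,'top')"
```

```text
t 28.95 p [ 0.4116 -0.298   0.2601] y [0.8694 0.0682 0.4894] z [ 0.4879  0.0381 -0.8721] q [-0.2929 -0.3704  0.9006  2.0865 -0.0477  0.8922  0.7328] F [ 0.1709  0.6158 -0.7778] T [-0.0365  0.4718 -0.0247] w 0.501 0.0
units [ 4.2609  1.4263 -0.6515]
tray n 499 c ((0.485923171043396, -0.29143959283828735), (0.1945667713880539, 0.12170641869306564), 4.234914779663086) slopes deg [-0.0336 -0.0543] z 0.0425823646889989
top bar n 493 mean [0.4857, -0.2895, 0.1321] zmin/max [0.1148, 0.1404]
 bar dir [-0.0553, 0.9985] yaw of perp 3.168659813386534 ext [-0.059, 0.0598]
  z 0.112 10 [0.4963, -0.2779, 0.1141]
  z 0.12 69 [0.495, -0.2823, 0.1201]
  z 0.128 94 [0.4904, -0.2903, 0.128]
  z 0.136 307 [0.482, -0.2911, 0.1363]
  z 0.144 13 [0.4827, -0.2934, 0.1405]
 rim rect ((0.485923171043396, -0.29143959283828735), (0.1945667713880539, 0.12170641869306564), 4.234914779663086) z 0.0428251009252098
 bin rim ((0.5773566961288452, 0.15889054536819458), (0.26262688636779785, 0.20317740738391876), 11.060829162597656) 1045
 lid [0.547, 0.2846, 0.2148] n [-0.1826, 0.9499, -0.2536] max z 0.2847 x [0.4253, 0.6769] y [0.2447, 0.3326]
 mat ((0.4690898060798645, -0.3247853219509125), (0.16034965217113495, 0.20816795527935028), 87.27838134765625)
```

Call:
carry_out([
  [0, 0.3, -0.3, 0, -1],
  [0, 0.6, -0.6, 0, -1],
  [0, 0.8, -0.9, 0, -1],
  [0, 0.8, -0.9, 0, -1],
])

```text
clock: 29.5
position: [0.4534, -0.2933, 0.4361]
ee_rot: [0.656, 0.712, 0.184, 0.171]
ft_force: [1.1, -0.0, -1.1]
grip_width: 0.001
grasp_force: 0.0
```

Call:
carry_out([
  [0.4, 0.05, 0, 0, -1],
  [0.8, 0.1, 0, 0, -1],
  [1, 0.1, 0, 0, -1],
  [1, 0.1, 0, 0, -1],
])

```text
clock: 30.0
position: [0.4525, -0.1406, 0.4387]
ee_rot: [0.655, 0.713, 0.183, 0.168]
ft_force: [-0.0, -1.5, -0.1]
grip_width: -0.001
grasp_force: 0.0
```

Call:
carry_out([
  [0.4, 0.05, 0, 0, -1],
  [0.8, 0.1, 0, 0, -1],
  [1, 0.1, 0, 0, -1],
  [1, 0.1, 0, 0, -1],
])

```text
clock: 30.5
position: [0.4535, 0.0088, 0.4468]
ee_rot: [0.656, 0.713, 0.183, 0.168]
ft_force: [0.2, -0.4, -0.1]
grip_width: -0.004
grasp_force: 0.0
```

Call:
carry_out([
  [0.4, 0.05, 0, 0, -1],
  [0.8, 0.1, 0, 0, -1],
  [1, 0.1, 0, 0, -1],
  [1, 0.1, 0, 0, -1],
])

```text
clock: 31.0
position: [0.4548, 0.1588, 0.4545]
ee_rot: [0.656, 0.712, 0.183, 0.169]
ft_force: [-0.1, -0.2, -1.5]
grip_width: -0.003
grasp_force: 0.0
```

```bash
python3 -c "
from h import *
to([.484,.38,.43])"
```

```text
t 31.0 p [0.4548 0.1588 0.4545] y [0.8729 0.0719 0.4826] z [ 0.481   0.0401 -0.8758] q [-0.2649 -0.3459 -0.2265  1.7984  0.1267  1.2184 -0.4299] F [-0.0914 -0.2334 -1.5151] T [-0.1101  0.471  -0.07  ] w -0.003 0.0
units [1.4538 0.197  0.2961]
```

Call:
carry_out([
  [0.4, 0.05, 0, 0, -1],
  [0.8, 0.1, 0, 0, -1],
  [1, 0.13, 0, 0, -1],
  [1, 0.13, 0, 0, -1],
])

```text
clock: 31.5
position: [0.4603, 0.309, 0.4641]
ee_rot: [0.656, 0.712, 0.183, 0.169]
ft_force: [-0.9, -0.5, 0.0]
grip_width: 0.002
grasp_force: 0.0
```

Call:
carry_out([
  [0.4, 0.05, 0, 0, -1],
  [0.47, 0.1, 0.05, 0, -1],
  [0.47, 0.1, 0.2, 0, -1],
  [0.47, 0.1, 0.2, 0, -1],
])

```text
clock: 32.0
position: [0.4831, 0.3784, 0.4442]
ee_rot: [0.658, 0.711, 0.182, 0.17]
ft_force: [-0.9, 0.6, 0.1]
grip_width: 0.001
grasp_force: 0.0
```

```bash
python3 -c "
from h import *
to([.484,.38,.282])"
```

```text
t 32.0 p [0.4831 0.3784 0.4442] y [0.8734 0.0681 0.4822] z [ 0.4809  0.0346 -0.8761] q [-0.3665  0.0333 -0.5775  1.5036  0.4121  1.2913 -0.9143] F [-0.8571  0.5533  0.1443] T [-0.002   0.4822 -0.0265] w 0.001 0.0
units [ 0.0129 -0.5152  0.9506]
```

Call:
carry_out([
  [0, -0.15, 0.3, 0, -1],
  [0, -0.35, 0.6, 0, -1],
  [0, -0.5, 0.9, 0, -1],
  [0, -0.51, 0.95, 0, -1],
  [0, -0.51, 0.95, 0, -1],
])

```text
clock: 32.62
position: [0.4843, 0.3815, 0.2868]
ee_rot: [0.657, 0.711, 0.185, 0.17]
ft_force: [0.3, 0.7, 0.5]
grip_width: 0.0
grasp_force: 0.0
```

```bash
python3 -c "
from h import *
to([.495,.26,.282])
b=camera('scene'); save({'img':cv2.resize(b['img'][40:220,230:430],(600,540),interpolation=2)},'l1.png')"
```

```text
t 32.62 p [0.4843 0.3815 0.2868] y [0.8712 0.0686 0.4861] z [ 0.4845  0.0396 -0.8739] q [-0.3741  0.0862 -0.5854  1.7821  0.5142  1.0031 -1.0893] F [0.2992 0.7417 0.5296] T [-0.0435  0.4671  0.0142] w 0.0 0.0
units [-0.8131 -0.0089  0.0301]
```

View pics/l1.png

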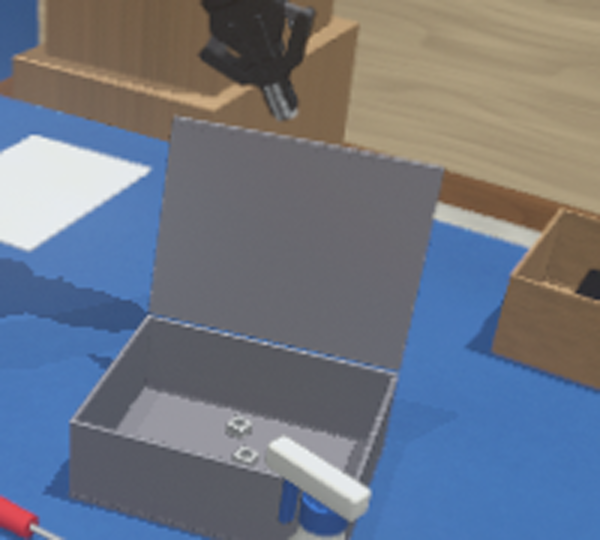

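Call:
carry_out([
  [-0.15, -0.01, 0.04, 0, -1],
  [-0.3, -0.01, 0.04, 0, -1],
  [-0.42, -0.01, 0.04, 0, -1],
  [-0.54, -0.01, 0.04, 0, -1],
  [-0.64, -0.01, 0.04, 0, -1],
  [-0.74, -0.01, 0.04, 0, -1],
  [-0.84, -0.01, 0.04, 0, -1],
  [-0.92, -0.01, 0.04, 0, -1],
  [-1, -0.01, 0.04, 0, -1],
  [-1, -0.01, 0.04, 0, -1],
])

```text
clock: 33.92
position: [0.4973, 0.2317, 0.2793]
ee_rot: [0.657, 0.711, 0.184, 0.17]
ft_force: [-0.8, 1.1, -0.3]
grip_width: 0.003
grasp_force: 0.0
```

```bash
cat >> m.py <<'E'
def lid():
    p=camera('scene'); X=cloud(p); x,y,z=np.moveaxis(X,-1,0)
    for nm,m in (('up',(x>.55)&(x<.7)&(y>.1)&(y<.36)&(z>.12)&(z<.28)),('flat',(x>.46)&(x<.7)&(y>.08)&(y<.25)&(z>.075)&(z<.115))):
        L=X[m]; print(nm,m.sum())
        if len(L)>50:
            c=L.mean(0); s=np.linalg.svd(L-c,full_matrices=False)[2][2]; print(c,s)
    return p
E
python3 -c "
from m import *
st(); lid()"
```

```text
t 33.92 p [0.4973 0.2317 0.2793] y [0.8716 0.0686 0.4854] z [ 0.4838  0.0391 -0.8743] q [-0.2113 -0.1328 -0.4287  1.9909  0.2786  0.856  -0.7089] F [-0.7834  1.0732 -0.2658] T [-0.0214  0.5161  0.0413] w 0.003 0.0
up 2433
[0.6217 0.2412 0.2066] [ 0.1654 -0.9582 -0.2334]
flat 323
[0.5083 0.2295 0.0931] [-0.0282  0.0892 -0.9956]
```

Call:
carry_out([
  [-0.12, 0, 0, 0, -1],
  [-0.25, 0, 0, 0, -1],
  [-0.35, 0, 0, 0, -1],
  [-0.35, 0, 0, 0, -1],
  [-0.35, 0, -0.3, 0, -1],
  [-0.35, 0, -0.6, 0, -1],
  [-0.35, 0, -0.9, 0, -1],
  [-0.35, 0, -0.9, 0, -1],
])

```text
clock: 34.98
position: [0.4357, 0.1768, 0.4008]
ee_rot: [0.655, 0.712, 0.187, 0.171]
ft_force: [1.0, 0.4, 0.7]
grip_width: 0.001
grasp_force: 0.0
```

```bash
python3 -c "
from m import *
st(); b=lid(); a=camera('top'); meas(a,'top')
im=np.hstack([cv2.resize(a['img'],(400,300)),cv2.resize(b['img'],(400,300))])
save({'img':im},'l2.png')"
```

```text
t 34.98 p [0.4357 0.1768 0.4008] y [0.8687 0.0709 0.4903] z [ 0.4884  0.0424 -0.8716] q [-0.2047 -0.3844 -0.3272  1.9291  0.1056  1.1148 -0.4802] F [0.9578 0.3754 0.6939] T [-0.0441  0.5358  0.0131] w 0.001 0.0
up 4
flat 2703
[0.581  0.1648 0.096 ] [ 0.0019 -0.001  -1.    ]
top bar n 504 mean [0.4857, -0.2894, 0.1321] zmin/max [0.115, 0.1411]
 bar dir [-0.0538, 0.9985] yaw of perp 3.086054524400404 ext [-0.0591, 0.0602]
  z 0.112 13 [0.4957, -0.2692, 0.1149]
  z 0.12 74 [0.4948, -0.2838, 0.1204]
  z 0.128 82 [0.4903, -0.2882, 0.1277]
  z 0.136 317 [0.4821, -0.2914, 0.1361]
  z 0.144 18 [0.4829, -0.2972, 0.1407]
 rim rect ((0.48595890402793884, -0.29102838039398193), (0.19488590955734253, 0.12179089337587357), 3.947605609893799) z 0.04291333943968864
 bin rim ((0.5774455070495605, 0.15752705931663513), (0.26275190711021423, 0.20052804052829742), 11.062166213989258) 2732
 mat ((0.47431665658950806, -0.3236601650714874), (0.15154170989990234, 0.20401005446910858), 85.94293975830078)
```

View pics/l2.png

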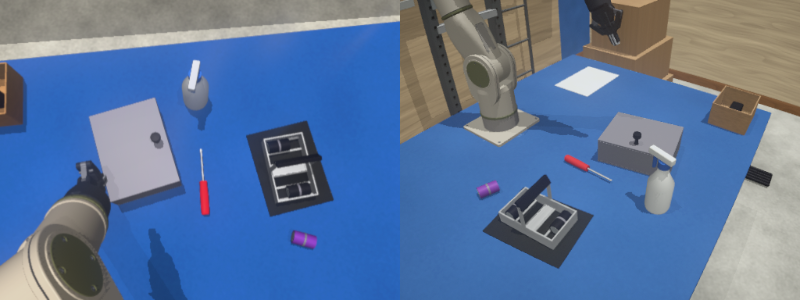

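The lid is shut flat at z 0.096. The sieve is back on its mat with both couplings in it, and nothing else has moved.

```bash
python3 -c "
from workcell import ticket
print(ticket.hand_in())"
```

```text
the job is handed in; nothing more can be done
None
```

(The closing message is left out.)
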